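Find the free extraction damper and push it open

TASK

Before welding, an extraction damper has to be opened on the grey chest: press lightly on the round pads of the four identical damper plates to find the one that rocks, without forcing the locked ones, then push that plate's pad end down until the plate is fully open against its stop, and withdraw. Use only the fingertips, lift nothing, and leave the angle offcut, the jar and the brush where they are.

Things in the scene. Friction and masses are not known exactly. Their poses are not given: they have to be found in the camera images.
- chest: fixed grey steel extraction chest, an open-topped box 144 mm (x) by 410 mm (y) by 100 mm high; origin at the centre of its underside on the bench; x points away from the robot, y along the row of plates, z up; turned by up to 0.3 rad. Four wells 100 mm apart, divided by 8 mm partitions, each covered by one plate flush with the rim. Any one of the four plates is free; a hidden block locks each of the others
- plate_1 (a joint): tilt of damper plate 1 (rad), at chest y = +150 mm: 0 closed and flush; positive when its near (chest -x) end, with the press pad, sinks into the well, to the open stop at 0.70; the other way only to -0.05. Bare metal, 128 mm (x) by 86 mm (y) by 4 mm, pivot along chest y under its middle, balanced; the stiff pivot (about 0.10 N m: under 5 N on the pad) leaves it where it is put
- pad_1 (a point): centre of the top of plate 1's press pad, a plain round disc 26 mm across raised 3 mm, 40 mm from the pivot towards chest -x, 103 mm above the bench when closed; it moves with the plate
- plate_2 (a joint): tilt of damper plate 2 (rad), at chest y = +50 mm: same plate and values as plate 1. A locked plate sits on a stiff sprung block: pressed on its pad it gives about 1 mm at 7 N and 4 mm at 35 N, and springs back almost flush
- pad_2 (a point): centre of the top of plate 2's press pad, a plain round disc 26 mm across raised 3 mm, 40 mm from the pivot towards chest -x, 103 mm above the bench when closed; it moves with the plate
- plate_3 (a joint): tilt of damper plate 3 (rad), at chest y = -50 mm: same plate and values as plate 1. A fingertip pushed straight down on a free plate's pad opens it; the stop is met with the tip 20 to 40 mm below where it touched (wide tips sooner), and is rigid; the well is clear there
- pad_3 (a point): centre of the top of plate 3's press pad, a plain round disc 26 mm across raised 3 mm, 40 mm from the pivot towards chest -x, 103 mm above the bench when closed; it moves with the plate
- plate_4 (a joint): tilt of damper plate 4 (rad), at chest y = -150 mm: same plate and values as plate 1
- pad_4 (a point): centre of the top of plate 4's press pad, a plain round disc 26 mm across raised 3 mm, 40 mm from the pivot towards chest -x, 103 mm above the bench when closed; it moves with the plate
- angle: bystander: loose offcut of dark steel angle, 160 mm long (its x, about along the chest), 50 mm wide, 50 mm high, on the bench on the robot's side of the chest; origin under its middle
- jar: bystander: loose grey jar with a dark lid, 60 mm across, 75 mm high, on the bench beyond an end of the chest; origin at the centre of its foot
- brush: bystander: loose brush, 190 mm long, on the bench on the far side of the chest; origin at its middle, underneath

How it is judged (in metres and radians):
On the way:
1. one damper plate is pushed open to its stop by the fingers (((value of joint plate_1 above 0.58 rad and contact force between the fingers and chest above 0.3 N) or (value of joint plate_2 above 0.58 rad and contact force between the fingers and chest above 0.3 N) or (value of joint plate_3 above 0.58 rad and contact force between the fingers and chest above 0.3 N) or (value of joint plate_4 above 0.58 rad and contact force between the fingers and chest above 0.3 N))), for 0.02 s.
At the end, for the whole second after the job is handed in: One plate stands open and still, tilted at least 0.58 rad (its stop is at 0.70), the other three are closed (below 0.05 rad), and the angle offcut, jar and brush are within 20 mm of where they started (((value of joint plate_1 above 0.58 rad and value of joint each of plate_2, plate_3, plate_4 below 0.05 rad) or (value of joint plate_2 above 0.58 rad and value of joint each of plate_1, plate_3, plate_4 below 0.05 rad) or (value of joint plate_3 above 0.58 rad and value of joint each of plate_1, plate_2, plate_4 below 0.05 rad) or (value of joint plate_4 above 0.58 rad and value of joint each of plate_1, plate_2, plate_3 below 0.05 rad)) and velocity of joint plate_1 between -0.05 and 0.05 rad/s and velocity of joint plate_2 between -0.05 and 0.05 rad/s and velocity of joint plate_3 between -0.05 and 0.05 rad/s and velocity of joint plate_4 between -0.05 and 0.05 rad/s and distance of each of angle, jar, brush from where it was at the start of the episode below 0.02 m); the robot touches nothing.
It fails at once if the chest or a plate is pushed with the arm or the gripper's body in place of the fingers (contact force between the arm and chest above 3 N).
It fails at once if a plate that is not open is forced: pressed by the fingers with more than 60 N (contact force between the fingers and chest above 60 N and value of joint each of plate_1, plate_2, plate_3, plate_4 below 0.5 rad).
It fails at once if the angle is lifted or moved by more than 20 mm (distance of angle from where it was at the start of the episode above 0.02 m).
It fails at once if the jar is lifted or moved by more than 20 mm (distance of jar from where it was at the start of the episode above 0.02 m).
It fails at once if the brush is lifted or moved by more than 20 mm (distance of brush from where it was at the start of the episode above 0.02 m).
It also fails if it takes over 48 s, if anything falls off the work surface, if the arm or the gripper's body presses on something with over 40 N, if the wrist force passes 120 N, or if a joint passes its speed limit or range.

ROBOT

A 6-joint arm with a two-finger parallel gripper is mounted at the origin on the work surface. World frame = base frame: x ahead of the robot, y to its left, z up, the work surface at z = 0. Lengths are in m, angles in degrees, forces in N, time in s.
With the tool pointing down it reaches from about 0.3 to 0.75 m from the base axis. Payload 8.5 kg.
Tool frame: the origin (TCP) lies between the finger pads; the fingertips stand 14 mm ahead of it and the grasp point (between the pads) lies 5 mm behind it; x points along the fingers, z is the direction in which the jaws open and shut, and the axes are right-handed (so a half turn about x gives the same grasp; the last joint's range is limited). The gripper opens to 85 mm and grips with 20 to 120 N. Pads are 22 mm wide; open, the fingers measure 114 mm over their backs; the gripper's body (76 mm by 85 mm) begins 54 mm behind the grasp point. The pads swing forward as they close: fully open they stand 13 mm farther back than shut.
Start: joints at [-87.622, 21.807, 74.336, -0, 83.858, -12.336], TCP at [0.14, -0.532, 0.245] pointing down, gripper open.
Joint ranges: [-178.18, 178.18], [-50.72, 133.34], [12.68, 142.11], [-81.47, 261.47], [9.98, 163.14], [-165.26, 165.26]. Speed limits (degrees/s): [136.94, 136.94, 180, 180, 180, 180].

INTERFACE

Orientations are given as a 3x3 rotation matrix whose columns are the frame's x, y, z axes.
In Python, from rig import env gives the robot as it stands.
- The arm moves only by the shell command python3 -m jog 'ROWS' [FORCE]. ROWS is JSON, a list of rows, each a list of 5 numbers: the opening, from -1 (shut) to 1 (fully open), so that 0 is half open, then the shift along the tool's x, y, z in m, then the turn about the tool's x in rad. In form: [[claw, dx, dy, dz, yaw], ...]. A call has 1 to 20 rows; each row is the pose to reach, as a shift and turn from the pose commanded when the call began, along the tool's axes at that moment; what a row does not reach only later rows make up. A row lasts 1/10 s, in which the tool goes at most 50 mm and 8.59 degrees, less where a joint would pass 70% of its speed; a pose out of reach is approached as far as the arm can. A call with a gripper value outside its range is refused whole. The fingers move at their own pace and stop on an object; FORCE is the grip in N (left out, the last holds). Time passes only in rows, so rows that repeat a pose let the fingers close. It gives the time, the measured TCP pose, the force and the opening at its end, in the units of the state.
- env.observe(): the state, without advancing time (a new reading comes with each control period).
- env.get_image(name): name is "scene" or "top" or "wrist"; returns the picture (400x640x3 uint8, red, green, blue); there is no depth.
- env.camera_model(name): a dict with "fx", "fy", "cx", "cy" (pixels), "origin" and "orientation" of the camera in the world. Camera axes: x right, y up, looking along -z (the intrinsics and any distortion apply to the point x, -y, -z); pixel columns grow to the right and rows downward; lengths in m; the calibration is good to about 2 mm. The wrist camera is an equidistant fisheye: a pixel r from the principal point sees the ray r / f radians off the axis. A picture is of the moment at which its call begins: read the wrist's pose just before it. camera_model takes no time and is no camera call; for the wrist camera it gives the pose at the moment of the call.
- env.close_job(): hands the job in, once; it reports no verdict.
The state is a dict: "time_s": time; "q": joint angles; "qvel": joint speeds; "joint_efforts": joint torques, N m; "position": TCP position; "tool_rot": TCP orientation; "ft_force": force on the tool from outside, world axes, zero at the start; "wrist_torque": the same for the moment, N m; "grip_width": finger opening in m.
Only numpy, scipy, OpenCV 4.12 (cv2) and the standard library are available. Lean on these libraries where they do the work, as an engineer would, in place of code of your own. Each camera call takes 0.05 s, during which the arm holds its last target.

## Working session

There is one attempt and no reset: what is moved stays moved. The work goes in short steps, Python scripts to look and compute and a shell command to move; the robot and the scene stay as the last step left them, time stands still between calls to the robot, and variables do not carry over. Pictures are saved under pics/ and viewed, and the job is handed in when it is done.

```bash
mkdir -p pics; python3 - <<'E'
from rig import env
import cv2
for n in ["scene","top"]:
    cv2.imwrite(f"pics/{n}0.png",env.get_image(n)[:,:,::-1])
    m=env.camera_model(n);print(n,m)
s=env.observe()
for k in s: print(k,s[k])
E
```

```text
scene {'fx': 367.0357266326414, 'fy': 367.0357266326414, 'cx': 322.2877422905539, 'cy': 201.84604291078676, 'origin': array([ 1.05773829, -0.30649651,  0.58782146]), 'orientation': array([[ 6.24575622e-01, -4.49976754e-01,  6.38299470e-01],
       [ 7.80964332e-01,  3.59945890e-01, -5.10424989e-01],
       [-7.38909797e-05,  8.17288123e-01,  5.76229223e-01]])}
top {'fx': 499.238641249332, 'fy': 499.238641249332, 'cx': 320.1715986609321, 'cy': 203.5580625861998, 'origin': array([0.33871765, 0.12113544, 1.01640196]), 'orientation': array([[-0.08231307,  0.97383432, -0.21182843],
       [-0.9965961 , -0.08140345,  0.01302663],
       [-0.00455779,  0.21217965,  0.97722005]])}
time_s 0.1
q [-8.76221929e+01  2.18364327e+01  7.43785638e+01 -5.44539493e-04
  8.38552425e+01 -1.23363075e+01]
qvel [-0.06457069 -0.12874224 -0.19016097 -0.04622347 -0.01569631  0.00243526]
joint_efforts [ 2.74348706e-03 -4.49216759e+01 -2.31654793e+01 -2.26406173e-04
  3.67475339e-03 -7.62102104e-06]
position [ 0.13967875 -0.53173046  0.2447909 ]
tool_rot [[-6.03022588e-05  9.67204959e-01  2.53997174e-01]
 [ 1.22445373e-03  2.53997055e-01 -9.67204217e-01]
 [-9.99999249e-01  2.52683188e-04 -1.19961432e-03]]
ft_force [ 0.68851122 -0.28351252 -0.06593949]
wrist_torque [0.00496554 0.02935807 0.07256557]
grip_width 0.08561910925441375
```

View pics/top0.png

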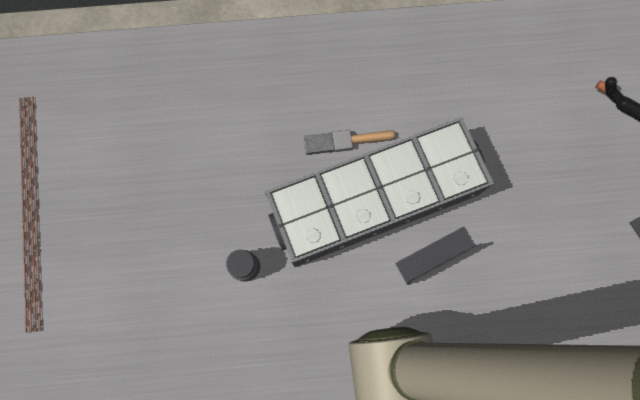

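View pics/scene0.png

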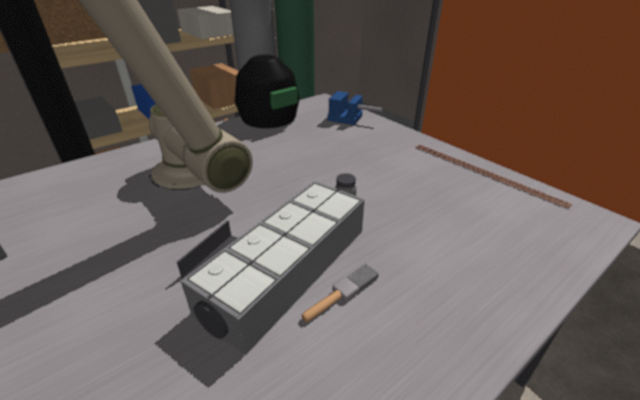

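The top view shows the chest with four bright plates. The pads are at about (314,235), (363,215), (413,197) and (461,178), the jar is at (242,265), the angle at (437,256) and the brush at (350,140). Next I measure these positions.

```bash
cat > h.py <<'E'
import numpy as np,cv2
def ray(m,u,v,z):
    d=np.array([(u-m['cx'])/m['fx'],-(v-m['cy'])/m['fy'],-1.]);d=m['orientation']@d
    o=m['origin'];return o+d*(z-o[2])/d[2]
E
python3 - <<'E'
from rig import env
from h import *
m=env.camera_model("top")
im=cv2.imread("pics/top0.png");g=cv2.cvtColor(im,cv2.COLOR_BGR2GRAY)
mask=(g>165).astype(np.uint8);mask[:110]=0;mask[270:]=0;mask[:,:260]=0;mask[:,500:]=0
n,l,st,c=cv2.connectedComponentsWithStats(mask)
pts=[]
for i in range(1,n):
    if st[i,4]>300:
        print(st[i],c[i],ray(m,*c[i],.1)[:2])
        ys,xs=np.where(l==i);pts+=list(zip(xs,ys))
w=np.array([ray(m,u,v,.1)[:2] for u,v in pts],np.float32)
r=cv2.minAreaRect(w);print(r)
b=cv2.boxPoints(r);print(b)
for u,v in [(314,235),(363,215.5),(413,197),(461,178)]: print('pad',ray(m,u,v,.103)[:2])
ctr=np.array(r[0])
# long axis
e=[b[1]-b[0],b[2]-b[1]];e=max(e,key=np.linalg.norm);y=e/np.linalg.norm(e);y*=np.sign(y[1]);x=np.array([y[1],-y[0]])
print('chest',ctr,'yaw',np.degrees(np.arctan2(x[1],x[0])))
for k,yy in enumerate([.15,.05,-.05,-.15]): print(k+1,ctr-.04*x+yy*y)
for n_,p,z in [('jar',(242,263),.075),('angle ends',(402,272),.03),('a',(470,238),.03),('atop',(397,264),.05),('atop2',(466,229),.05)]:print(n_,ray(m,*p,z)[:2])
s=cv2.resize(im[100:290,220:510],None,fx=2.7,fy=2.7,interpolation=cv2.INTER_CUBIC);cv2.imwrite("pics/top0z.png",s)
E
```

```text
[ 419  124   52   42 1324] [444.33459215 144.21450151] [ 0.63399722 -0.13899915]
[ 371  141   53   44 1360] [396.58602941 162.43529412] [ 0.60534959 -0.0432383 ]
[ 432  154   54   44 1392] [458.75215517 175.06537356] [ 0.57062953 -0.15795642]
[ 322  159   53   44 1389] [347.96688265 180.91288697] [0.57677132 0.05276873]
[ 384  172   54   45 1421] [410.28571429 193.71217452] [ 0.54214    -0.06190884]
[ 273  178   53   45 1420] [298.61056338 199.77112676] [0.54801052 0.14875368]
[ 335  191   54   45 1461] [361.25256674 212.71115674] [0.51350492 0.03379695]
[ 285  209   54   47 1493] [311.25117214 232.03884796] [0.48484597 0.12986604]
((0.5595725774765015, -0.004938647150993347), (0.12696823477745056, 0.3857190012931824), 16.626514434814453)
[[ 0.44355947  0.16169262]
 [ 0.55392593 -0.20789957]
 [ 0.6755857  -0.17156991]
 [ 0.5652192   0.19802228]]
pad [0.47843453 0.12521137]
pad [0.50739549 0.03136962]
pad [ 0.53475282 -0.06561606]
pad [ 0.56381412 -0.16046231]
chest [ 0.55957258 -0.00493865] yaw 16.626513
1 [0.4783252  0.12734462]
2 [0.50693838 0.0315256 ]
3 [ 0.53555156 -0.06429343]
4 [ 0.56416474 -0.16011246]
jar [0.44093061 0.26464705]
angle ends [ 0.40221934 -0.04069148]
a [ 0.45783495 -0.18326164]
atop [ 0.41696579 -0.02959962]
atop2 [ 0.47366776 -0.17188761]
```

View pics/top0z.png

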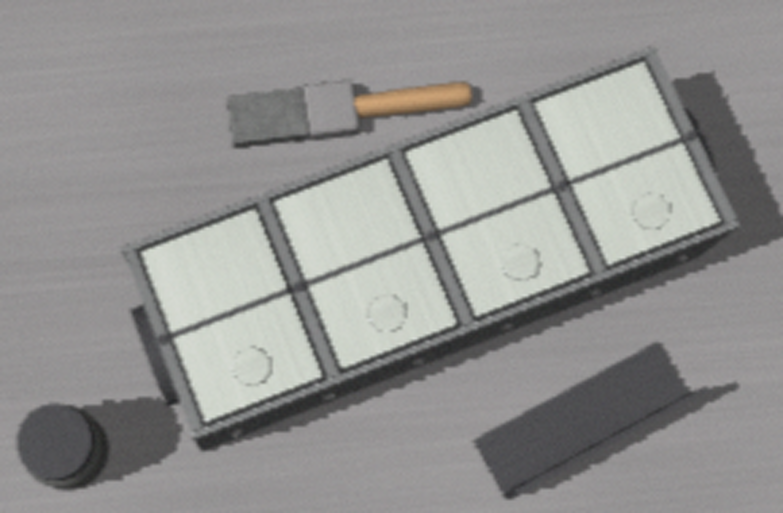

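The pads seen directly agree with the fitted rectangle to about 2 mm: chest at (0.560,-0.005), yaw 16.6°, length and width as given. I'll shut the fingers and move over pad 4.

```bash
python3 -m jog '[[-1,0,0.04,-0.02,0],[-1,0,0.085,-0.042,0],[-1,0,0.13,-0.065,0],[-1,0,0.175,-0.087,0],[-1,0,0.22,-0.11,0],[-1,0,0.265,-0.132,0],[-1,0,0.31,-0.155,0],[-1,0,0.355,-0.177,0],[-1,0,0.40,-0.2,0],[-1,0,0.44,-0.22,0],[-1,0,0.475,-0.237,0],[-1,0,0.495,-0.247,0],[-1,0,0.5045,-0.252,0],[-1,0,0.5045,-0.252,0],[-1,0,0.5045,-0.252,0],[-1,0,0.5045,-0.252,0]]' 30
python3 - <<'E'
from rig import env
from h import *
s=env.observe();print(s['position'],s['grip_width'],s['ft_force'],s['tool_rot'])
cv2.imwrite("pics/w1.png",env.get_image("wrist")[:,:,::-1])
cv2.imwrite("pics/s1.png",env.get_image("scene")[:,:,::-1])
E
```

```text
time_s: 1.7
position: [0.5629, -0.1611, 0.2454]
tool_rot: [[-0.0, 0.968, 0.253], [-0.0, 0.253, -0.968], [-1.0, -0.0, 0.0]]
ft_force: [0.1, -0.2, 0.3]
grip_width: 0.0003
[ 0.56287959 -0.16107387  0.24541405] 0.00028384822998626653 [ 0.10819959 -0.23893767  0.25305667] [[-2.52127377e-04  9.67587944e-01  2.52534169e-01]
 [-1.45076896e-04  2.52534139e-01 -9.67587974e-01]
 [-9.99999958e-01 -2.80592291e-04  7.67038853e-05]]
```

View pics/w1.png

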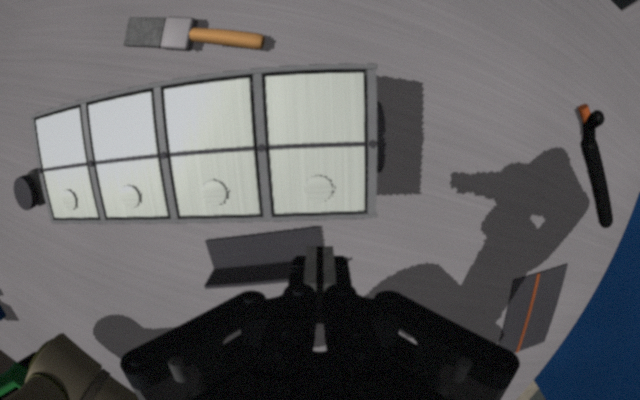

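View pics/s1.png

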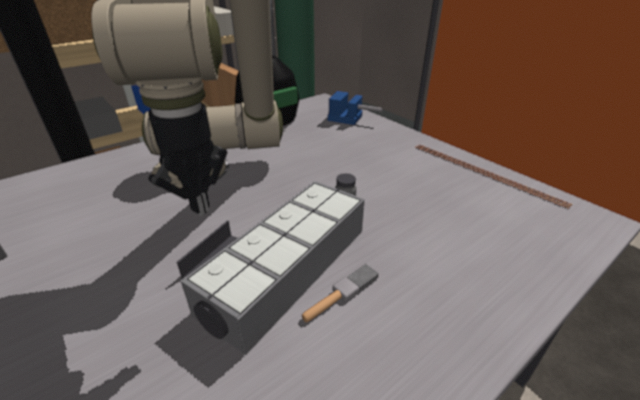

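The wrist view shows the fingers shut with pad 4 at (320,187). The scene view shows the tip at about (205,212). I'll check both against the calibration.

```bash
python3 - <<'E'
from rig import env
from h import *
m=env.camera_model("scene")
def pr(m,p):
    c=m['orientation'].T@(np.array(p)-m['origin']);return m['cx']+m['fx']*c[0]/-c[2],m['cy']-m['fy']*c[1]/-c[2]
print('tip proj',pr(m,[.5629,-.1611,.231]),'pad4 proj',pr(m,[.5641,-.1602,.103]))
for u,v in [(216,272),(254,241),(286,216),(312,195)]: print(ray(m,u,v,.103))
w=env.camera_model("wrist");print(w)
for u,v in [(320,187),(215,192),(131,196),(69,199)]:
    a=np.array([u-w['cx'],v-w['cy']]);r=np.hypot(*a);t=r/w['fx']
    d=np.array([a[0]/r*np.sin(t),-a[1]/r*np.sin(t),-np.cos(t)]);d=w['orientation']@d
    print('wrist pad',w['origin']+d*(.103-w['origin'][2])/d[2])
E
```

```text
tip proj (np.float64(201.83529657819636), np.float64(212.0899528148379)) pad4 proj (np.float64(215.85925703682153), np.float64(268.4668703403176))
[ 0.5724282  -0.16386678  0.103     ]
[ 0.54141836 -0.06772008  0.103     ]
[0.51311928 0.02802467 0.103     ]
[0.48371383 0.12151532 0.103     ]
{'fx': 309.70691628693146, 'fy': 309.70691628693146, 'cx': 319.4602905128328, 'cy': 199.79124801558902, 'origin': array([ 0.642313  , -0.14099811,  0.37270749]), 'orientation': array([[ 2.51953566e-01,  9.17395852e-01,  3.08065336e-01],
       [-9.67739194e-01,  2.38681254e-01,  8.06976473e-02],
       [ 5.02266162e-04, -3.18458960e-01,  9.47936516e-01]])}
wrist pad [ 0.56662426 -0.16134949  0.103     ]
wrist pad [ 0.53728844 -0.06627172  0.103     ]
wrist pad [0.50905026 0.0279793  0.103     ]
wrist pad [0.48068793 0.12430796 0.103     ]
```

All three views agree to a few millimetres, with a mean pad 4 position of about (0.566,-0.161). I'll descend to just above it, then probe.

```bash
python3 -m jog '[[-1,0.02,0.003,0,0],[-1,0.045,0.003,0,0],[-1,0.07,0.003,0,0],[-1,0.09,0.003,0,0],[-1,0.105,0.003,0,0],[-1,0.115,0.003,0,0],[-1,0.119,0.003,0,0],[-1,0.12,0.003,0,0],[-1,0.12,0.003,0,0],[-1,0.12,0.003,0,0]]'
python3 -m jog '[[-1,0.001,0,0,0],[-1,0.002,0,0,0],[-1,0.003,0,0,0],[-1,0.004,0,0,0],[-1,0.005,0,0,0],[-1,0.006,0,0,0],[-1,0.006,0,0,0],[-1,0.006,0,0,0]]'
```

```text
time_s: 2.8
position: [0.5668, -0.1595, 0.1261]
tool_rot: [[0.001, 0.967, 0.254], [-0.001, 0.254, -0.967], [-1.0, 0.001, 0.001]]
ft_force: [-0.4, 0.1, -0.6]
grip_width: 0.0003
time_s: 3.6
position: [0.5666, -0.1593, 0.1193]
tool_rot: [[0.0, 0.967, 0.254], [0.0, 0.254, -0.967], [-1.0, 0.0, -0.0]]
ft_force: [0.7, 0.7, -0.0]
grip_width: 0.0004
```

```bash
python3 -m jog '[[-1,0.001,0,0,0],[-1,0.002,0,0,0],[-1,0.003,0,0,0],[-1,0.003,0,0,0],[-1,0.003,0,0,0]]'
python3 -m jog '[[-1,0.001,0,0,0],[-1,0.001,0,0,0],[-1,0.001,0,0,0]]'
python3 -m jog '[[-1,0.001,0,0,0],[-1,0.001,0,0,0],[-1,0.001,0,0,0]]'
```

```text
time_s: 4.1
position: [0.5665, -0.1593, 0.1164]
tool_rot: [[0.0, 0.967, 0.254], [-0.0, 0.254, -0.967], [-1.0, -0.0, 0.0]]
ft_force: [-0.7, -0.4, 3.1]
grip_width: 0.0003
time_s: 4.4
position: [0.5665, -0.1594, 0.1159]
tool_rot: [[0.0, 0.967, 0.254], [-0.0, 0.254, -0.967], [-1.0, 0.0, 0.0]]
ft_force: [-2.7, 0.3, 6.2]
grip_width: 0.0003
time_s: 4.7
position: [0.5665, -0.1594, 0.1154]
tool_rot: [[0.001, 0.967, 0.254], [-0.001, 0.254, -0.967], [-1.0, 0.0, 0.001]]
ft_force: [-4.5, 0.9, 10.8]
grip_width: -0.0002
```

The force climbs from 3 to 6 to 11 N over about 1 mm, so plate 4 is locked. On to pad 3.

```bash
python3 -m jog '[[-1,-0.01,0,0,0],[-1,-0.02,0,0,0],[-1,-0.02,-0.001,-0.025,0],[-1,-0.02,-0.002,-0.06,0],[-1,-0.02,-0.003,-0.085,0],[-1,-0.02,-0.003,-0.1,0],[-1,-0.01,-0.003,-0.1,0],[-1,-0.005,-0.003,-0.1,0],[-1,-0.005,-0.003,-0.1,0],[-1,-0.005,-0.003,-0.1,0]]'
python3 -m jog '[[-1,0.001,0,0,0],[-1,0.002,0,0,0],[-1,0.003,0,0,0],[-1,0.003,0,0,0],[-1,0.003,0,0,0]]'
python3 -m jog '[[-1,0.001,0,0,0],[-1,0.002,0,0,0],[-1,0.002,0,0,0],[-1,0.002,0,0,0]]'
python3 -m jog '[[-1,0.001,0,0,0],[-1,0.001,0,0,0],[-1,0.001,0,0,0]]'
```

```text
time_s: 5.7
position: [0.5385, -0.0643, 0.1189]
tool_rot: [[-0.0, 0.967, 0.253], [0.0, 0.253, -0.967], [-1.0, -0.0, -0.0]]
ft_force: [0.2, -0.2, 0.0]
grip_width: 0.0004
time_s: 6.2
position: [0.5384, -0.0636, 0.1165]
tool_rot: [[0.0, 0.967, 0.254], [-0.0, 0.254, -0.967], [-1.0, 0.0, 0.001]]
ft_force: [-1.7, -1.7, 2.0]
grip_width: -0.0001
time_s: 6.6
position: [0.5383, -0.0636, 0.1154]
tool_rot: [[0.001, 0.967, 0.254], [-0.001, 0.254, -0.967], [-1.0, 0.001, 0.001]]
ft_force: [-5.3, -1.5, 11.0]
grip_width: 0.0001
time_s: 6.9
position: [0.5383, -0.0636, 0.1149]
tool_rot: [[0.001, 0.967, 0.254], [-0.001, 0.254, -0.967], [-1.0, 0.001, 0.001]]
ft_force: [-7.1, -1.5, 15.8]
grip_width: -0.0001
```

Plate 3 is locked too, at 16 N over about 2 mm. On to pad 2.

```bash
python3 -m jog '[[-1,-0.01,0,0,0],[-1,-0.02,0,0,0],[-1,-0.02,-0.001,-0.025,0],[-1,-0.02,-0.002,-0.06,0],[-1,-0.02,-0.003,-0.085,0],[-1,-0.02,-0.003,-0.1,0],[-1,-0.01,-0.003,-0.1,0],[-1,-0.006,-0.003,-0.1,0],[-1,-0.006,-0.003,-0.1,0],[-1,-0.006,-0.003,-0.1,0]]'
python3 -m jog '[[-1,0.001,0,0,0],[-1,0.002,0,0,0],[-1,0.003,0,0,0],[-1,0.003,0,0,0],[-1,0.003,0,0,0]]'
python3 -m jog '[[-1,0.001,0,0,0],[-1,0.002,0,0,0],[-1,0.002,0,0,0],[-1,0.002,0,0,0]]'
python3 -m jog '[[-1,0.001,0,0,0],[-1,0.001,0,0,0],[-1,0.001,0,0,0]]'
```

```text
time_s: 7.9
position: [0.5103, 0.0318, 0.1191]
tool_rot: [[-0.0, 0.968, 0.253], [0.0, 0.253, -0.968], [-1.0, -0.0, -0.0]]
ft_force: [-0.4, 0.5, 0.5]
grip_width: 0.0001
time_s: 8.4
position: [0.51, 0.0324, 0.1165]
tool_rot: [[0.0, 0.967, 0.254], [-0.0, 0.254, -0.967], [-1.0, 0.0, 0.0]]
ft_force: [-0.8, -0.7, 2.3]
grip_width: -0.0001
time_s: 8.8
position: [0.51, 0.0324, 0.1153]
tool_rot: [[0.001, 0.967, 0.254], [-0.001, 0.254, -0.967], [-1.0, 0.001, 0.001]]
ft_force: [-4.1, -2.7, 11.4]
grip_width: -0.0006
time_s: 9.1
position: [0.51, 0.0324, 0.1148]
tool_rot: [[0.001, 0.967, 0.254], [-0.001, 0.254, -0.967], [-1.0, 0.001, 0.001]]
ft_force: [-6.4, -1.3, 16.5]
grip_width: -0.0001
```

Plate 2 is locked as well. On to pad 1.

```bash
python3 -m jog '[[-1,-0.01,0,0,0],[-1,-0.02,0,0,0],[-1,-0.02,-0.001,-0.025,0],[-1,-0.02,-0.002,-0.06,0],[-1,-0.02,-0.003,-0.085,0],[-1,-0.02,-0.004,-0.1,0],[-1,-0.01,-0.004,-0.1,0],[-1,-0.006,-0.004,-0.1,0],[-1,-0.006,-0.004,-0.1,0],[-1,-0.006,-0.004,-0.1,0]]'
python3 -m jog '[[-1,0.001,0,0,0],[-1,0.002,0,0,0],[-1,0.003,0,0,0],[-1,0.003,0,0,0],[-1,0.003,0,0,0]]'
python3 -m jog '[[-1,0.001,0,0,0],[-1,0.002,0,0,0],[-1,0.002,0,0,0],[-1,0.002,0,0,0]]'
python3 -m jog '[[-1,0.001,0,0,0],[-1,0.002,0,0,0],[-1,0.002,0,0,0]]'
```

```text
time_s: 10.1
position: [0.481, 0.1275, 0.1191]
tool_rot: [[-0.0, 0.968, 0.253], [-0.0, 0.253, -0.968], [-1.0, -0.0, -0.0]]
ft_force: [-0.5, 0.1, 0.3]
grip_width: 0.0001
time_s: 10.6
position: [0.4808, 0.1283, 0.1164]
tool_rot: [[0.0, 0.967, 0.254], [-0.0, 0.254, -0.967], [-1.0, 0.0, 0.0]]
ft_force: [0.8, -0.3, 1.4]
grip_width: 0.0001
time_s: 11.0
position: [0.4806, 0.1283, 0.1143]
tool_rot: [[-0.0, 0.967, 0.254], [-0.0, 0.254, -0.967], [-1.0, -0.0, 0.0]]
ft_force: [-1.1, -1.3, 1.7]
grip_width: 0.0002
time_s: 11.3
position: [0.4806, 0.1283, 0.1122]
tool_rot: [[-0.0, 0.967, 0.254], [-0.0, 0.254, -0.967], [-1.0, -0.0, -0.0]]
ft_force: [-1.4, -0.5, 1.5]
grip_width: 0.0002
```

Plate 1 yields at 1.5 N, so it is the free one. I'll push it down.

```bash
python3 -m jog '[[-1,0.002,0,0,0],[-1,0.004,0,0,0],[-1,0.006,0,0,0],[-1,0.008,0,0,0],[-1,0.010,0,0,0],[-1,0.012,0,0,0],[-1,0.013,0,0,0],[-1,0.014,0,0,0],[-1,0.014,0,0,0]]'
python3 -m jog '[[-1,0.001,0,0,0],[-1,0.002,0,0,0],[-1,0.003,0,0,0],[-1,0.004,0,0,0],[-1,0.004,0,0,0]]'
```

```text
time_s: 12.2
position: [0.4805, 0.1283, 0.0981]
tool_rot: [[-0.001, 0.967, 0.254], [0.0, 0.254, -0.967], [-1.0, -0.001, -0.0]]
ft_force: [-0.6, -0.1, 1.7]
grip_width: 0.0001
time_s: 12.7
position: [0.4805, 0.1283, 0.0941]
tool_rot: [[-0.001, 0.967, 0.254], [-0.0, 0.254, -0.967], [-1.0, -0.001, -0.0]]
ft_force: [0.1, 0.2, 2.2]
grip_width: 0.0002
```

```bash
python3 -m jog '[[-1,0.001,0,0,0],[-1,0.002,0,0,0],[-1,0.002,0,0,0]]'; python3 -m jog '[[-1,0.001,0,0,0],[-1,0.002,0,0,0],[-1,0.002,0,0,0]]'
```

```text
time_s: 13.0
position: [0.4807, 0.1283, 0.0934]
tool_rot: [[0.001, 0.967, 0.254], [-0.0, 0.254, -0.967], [-1.0, 0.001, 0.0]]
ft_force: [-3.9, 0.3, 14.4]
grip_width: -0.0
time_s: 13.3
position: [0.4808, 0.1283, 0.093]
tool_rot: [[0.003, 0.967, 0.254], [-0.0, 0.254, -0.967], [-1.0, 0.002, 0.001]]
ft_force: [-10.5, -1.4, 33.7]
grip_width: 0.0002
```

A rigid stop is met about 24 mm below first touch, at 34 N. I'll withdraw straight up, then back away to look.

```bash
python3 -m jog '[[-1,-0.004,0,0,0],[-1,-0.012,0,0,0],[-1,-0.025,0,0,0],[-1,-0.05,0,0,0],[-1,-0.08,0,0,0],[-1,-0.11,0,0,0],[-1,-0.14,0,0,0],[-1,-0.16,0,0,0],[-1,-0.16,-0.03,0.03,0],[-1,-0.16,-0.06,0.07,0],[-1,-0.16,-0.09,0.11,0],[-1,-0.16,-0.11,0.14,0],[-1,-0.16,-0.12,0.15,0],[-1,-0.16,-0.12,0.15,0],[-1,-0.16,-0.12,0.15,0]]'
python3 - <<'E'
from rig import env
from h import *
for n in ["top","scene","wrist"]: cv2.imwrite(f"pics/{n}2.png",env.get_image(n)[:,:,::-1])
a=cv2.imread("pics/top2.png");cv2.imwrite("pics/top2z.png",cv2.resize(a[100:290,220:510],None,fx=2.7,fy=2.7))
E
```

```text
time_s: 14.8
position: [0.4028, -0.047, 0.2503]
tool_rot: [[-0.0, 0.967, 0.253], [0.0, 0.253, -0.967], [-1.0, -0.0, -0.0]]
ft_force: [-0.1, 0.8, 0.3]
grip_width: -0.0003
```

View pics/top2z.png

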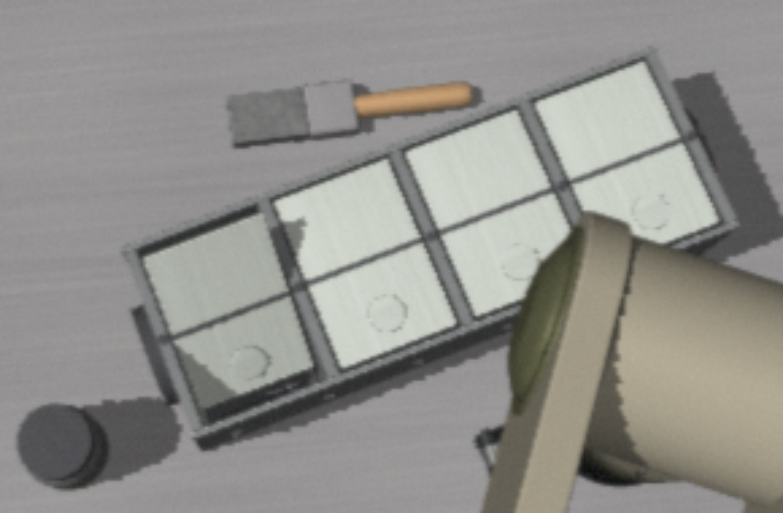

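View pics/scene2.png

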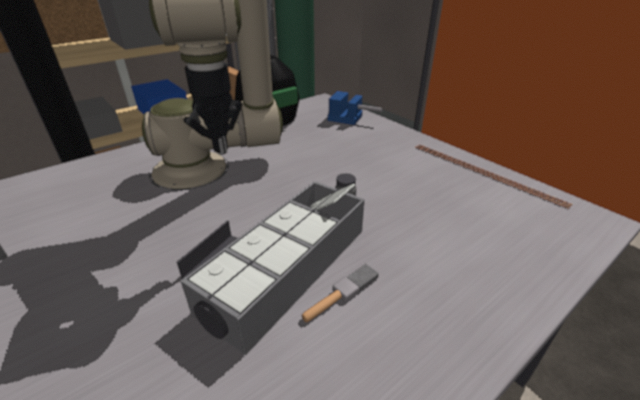

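View pics/wrist2.png

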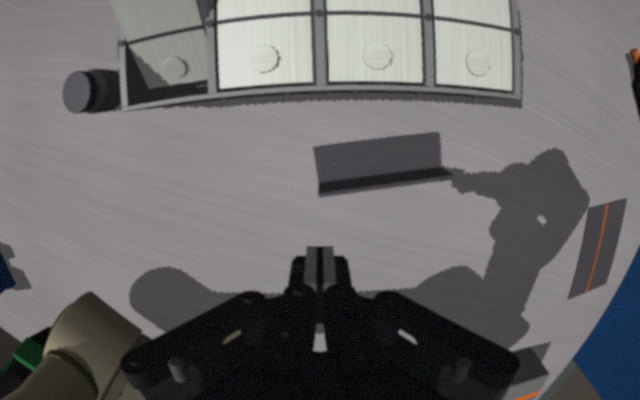

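Only plate 1 stands open (its top-view patch is at about (303,215) in full-frame pixels) and the other three look flush. The jar and brush haven't moved. The angle is hidden in the top view but visible in the wrist view. I'll measure the tilt and the bystander positions.

```bash
python3 - <<'E'
from rig import env
from h import *
from scipy.optimize import brentq
m=env.camera_model("top");s=env.camera_model("scene")
c=np.array([.5605,-.0052]);a=np.radians(16.6);x=np.array([np.cos(a),np.sin(a)])
def tilt(m,u,v,r,h,sg,zp=.096):
    # intersect ray with arc of point at arm r (sg -1 near,+1 far), h above pivot
    def f(t):
        X=sg*r*np.cos(t)+h*np.sin(t)*(-1); Z=zp+sg*r*np.sin(t)+h*np.cos(t)
        return (ray(m,u,v,Z)[:2]-c)@x-X
    ts=np.linspace(-.1,1.2,27);fs=[f(t) for t in ts]
    return [round(brentq(f,ts[i],ts[i+1]),2) for i in range(26) if fs[i]*fs[i+1]<0]
U=lambda u,v:(u/2.7+220,v/2.7+100)
for q in [(205,408),(258,388),(310,371)]: print('near edge',tilt(m,*U(*q),.064,.004,-1))
for q in [(143,258),(200,236),(255,213)]: print('far edge top cam',tilt(m,*U(*q),.064,.004,1))
A=cv2.imread("pics/top0.png");B=cv2.imread("pics/top2.png")
d=cv2.absdiff(A,B).max(2)
print('jar diff',d[245:285,222:262].max(),'brush diff',d[125:155,300:400].max())
A=cv2.imread("pics/scene0.png");B=cv2.imread("pics/scene2.png");d=cv2.absdiff(A,B).max(2)
print('scene angle region diff',(d[222:275,180:232]>40).sum(), 'plates2-4',(d[225:310,195:300]>40).sum())
w=env.camera_model("wrist")
def wr(u,v,z):
    p=np.array([u-w['cx'],v-w['cy']]);r=np.hypot(*p);t=r/w['fx']
    e=w['orientation']@np.array([p[0]/r*np.sin(t),-p[1]/r*np.sin(t),-np.cos(t)])
    return (w['origin']+e*(z-w['origin'][2])/e[2]).round(4)
print('angle top edge/foot now',wr(319,194,0),wr(315,147,.05),wr(439,133,.05))
print('angle t0',ray(m,*U(508,496),0),ray(m,*U(475,441),.05),ray(m,*U(658,343),.05))
B=cv2.imread("pics/scene2.png");cv2.imwrite("pics/scene2z.png",cv2.resize(B[160:290,160:390],None,fx=3.4,fy=3.4))
E
```

```text
near edge [0.71]
near edge [0.7]
near edge [0.62]
far edge top cam [0.68]
far edge top cam [0.67]
far edge top cam [0.62]
jar diff 13 brush diff 21
scene angle region diff 440 plates2-4 123
angle top edge/foot now [ 0.3669 -0.0561  0.    ] [ 0.4319 -0.0347  0.05  ] [ 0.485  -0.1626  0.05  ]
angle t0 [ 0.37988036 -0.05519342  0.        ] [ 0.4184118  -0.02768315  0.05      ] [ 0.47789806 -0.16797261  0.05      ]
```

View pics/scene2z.png

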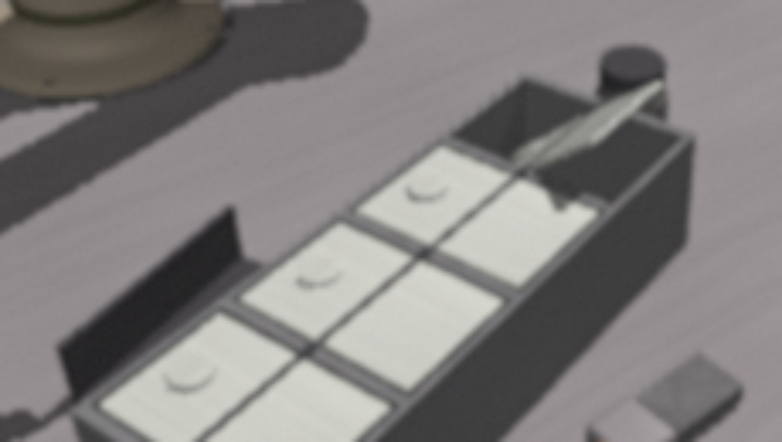

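Plate 1 measures 0.62–0.71 rad and plates 2–4 are flush. The arm is clear, and it never came below the angle's height near the angle. Handing in.

```bash
python3 - <<'E'
from rig import env
s=env.observe();print(s['time_s'],abs(s['qvel']).max())
print(env.close_job())
E
```

```text
14.95 0.15673462174094505
the job is handed in; nothing more can be done
None
```

I found the free damper plate, plate 1, and pushed it fully open with the shut fingertips. The job was handed in at about 15 s; no verdict is given.

- **Finding the free plate:** Plates 4, 3 and 2 stiffened to 11–16 N within about 1–2 mm of a light press, so I took them as locked. Plate 1 gave way at about 1.5 N.
- **Opening it:** I pushed plate 1 down to its rigid stop, about 24 mm below first touch, with 34 N at the end. I then withdrew straight up and back.
- **Plates after withdrawing:** Plate 1 measured 0.62–0.71 rad in the top view; it needs 0.58, and the stop is at 0.70. The other three look flush in the pictures, but I did not measure their tilt.
- **Jar and brush:** Their image patches are unchanged from the start.
- **Angle offcut:** This check was not clean. It was hidden in the last top view, and wrist-camera points differed from the first top-view points by up to about 15 mm. The shifts went in opposite directions at the foot and the top edge, which suggests I picked the wrong edges or heights. The scene view also showed some changed pixels around it, which I took to be the arm's shadow. It looks in place there, and the fingers stayed well above its height, so I believe it did not move.

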